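# Slide the copper coupon out of the rack and lay it in the tray

### The arm

A 6-joint arm with a two-finger parallel gripper is mounted at the origin on the work surface; the furniture and walls round the work are solid. World frame = base frame: x ahead of the robot, y to its left, z up, the work surface at z = 0. Lengths are in m, angles in degrees, forces in N, time in s.
With the tool pointing down it reaches from about 0.225 to 0.725 m from the base axis. Payload 3.1 kg.
Tool frame: the origin (TCP) lies midway between the tips of the shut fingers; the grasp point (between the pads) lies 19 mm behind it; z points along the fingers, x is the direction in which the jaws open and shut, and the axes are right-handed (so a half turn about z gives the same grasp; the last joint's range is limited). The gripper opens to 85 mm and grips with 20 to 120 N. Pads are 22 mm wide; open, the fingers measure 114 mm over their backs; the gripper's body (76 mm by 85 mm) begins 54 mm behind the grasp point. The pads swing forward as they close: fully open they stand 13 mm farther back than shut.
Start: joints at [59.656, 2.75, 5.684, 92.934, 0, 82.678], TCP at [0.205, 0.483, 0.231] pointing down, gripper open.
Joint ranges: [-166.93, 166.93], [-56.73, 111.36], [-69.38, 81.34], [-121.58, 131.49], [-85.45, 84.26], [-180, 180]. Speed limits (degrees/s): [159.86, 159.86, 180, 180, 180, 180].

### API

Orientations are given as [roll, pitch, yaw] about the fixed x, y, z axes, in that order (R = Rz(yaw) Ry(pitch) Rx(roll)).
In Python, from bench import bot gives the robot as it stands. The module is installed in compiled form; this text tells all that it offers.
- The arm moves only by the shell command python3 -m jog 'ROWS' [OPENING] [FORCE]. ROWS is JSON, a list of rows, each an object with "travel": the shift along the tool's x, y, z in cm, a list of three; "twist": the turn about the tool's z in rad. In form: [{"travel": [tx, ty, tz], "twist": twist}, ...]. A call has 1 to 20 rows; each row shifts and turns the pose as measured when the row begins, along the tool's axes as they then stand; what a row does not reach is not made up. A row lasts 1/12 s, in which the tool goes at most 41.7 mm and 7.16 degrees, less where a joint would pass 70% of its speed; a pose out of reach is approached as far as the arm can. A call with a gripper value outside its range is refused whole. OPENING is the finger opening in cm, from 0 to 8.54, set as the call begins (- or left out, the last holds). The fingers move at their own pace and stop on an object; FORCE is the grip in N (left out, the last holds). Time passes only in rows, so rows that do not move let the fingers close. It gives the time, the measured TCP pose, the force and the opening at its end, in the units of the state.
- bot.get_obs(): the state, without advancing time (a new reading comes with each control period).
- bot.get_image(name): name is "scene" or "top" or "wrist"; returns a dict with "img" (400x640x3 uint8, blue, green, red), "mtx" (3x3 intrinsics, pixels), "R" (3x3) and "t" (3): a world point X has camera coordinates R X + t. Camera axes: x right, y down, z forward; pixel columns grow to the right and rows downward; lengths in m; the calibration is good to about 2 mm. A picture is of the moment at which its call begins. There is no depth.
- bot.close_job(): hands the job in, once; it reports no verdict.
Trained networks look in a picture, given as the dict that the camera call returned (one of the last four; its "shot" number tells which), for a name from the list of things; names that differ only in an ending like _2 or _b are one class to them, and where a whole thing is asked for, a point or a joint stands for the part that bears it (a point fixed in the world has none). Each returns a list of dicts, best first, with "p" (0 to 1); they miss things now and then, are a little off and sometimes report something else, mostly with a low value. They report only what shows in the picture. A call takes as long as a camera call.
- bot.search_frame(query, picture): "bbox" ([centre column, centre row, width, height] in pixels, round what is visible of it).
- bot.silhouettes(query, picture): "pixels" (400x640 bool, what is visible of it) and "bbox" ([centre column, centre row, width, height] in pixels, round what is visible of it).
The state is a dict: "clock": time; "qpos": joint angles; "joint_velocities": joint speeds; "joint_torque": joint torques, N m; "tcp_pos": TCP position; "ee_rot": TCP orientation; "wrist_force": force on the tool from outside, world axes, zero at the start; "moment": the same for the moment, N m; "finger_gap": finger opening in m.
Only numpy, scipy, OpenCV 4.12 (cv2) and the standard library are available. Lean on these libraries where they do the work, as an engineer would, in place of code of your own. Each camera call takes 0.05 s, during which the arm holds its last target.

### The job

Slide the copper coupon along its lane until it sticks out well past the front edge of the grey rack, still lying flat on the rack. Then grip the end that sticks out by its two long sides, lift the coupon clear and lay it down flat inside the stainless tray without dropping it. Leave the other two coupons lying in their lanes.

Things in the scene. Friction and masses are not known exactly. Their poses are not given: they have to be found in the camera images.
- coupon_rack: Fixed grey plate 140 (x) x 172 (y) mm, smooth top 40 mm above the bench. Origin: centre of its underside, at bench height; front edge (towards robot) at x = -70 mm. Three lanes along x at y = -50, 0, +50 mm, 44 mm wide between white ribs 3 mm high (x -67 to -1 mm only). No end stops. Coupons slide easily (friction 0.2); a fingertip pressed on a coupon with a few N drags it along
- copper_coupon: Coupon to move: flat copper-coloured strip 120 (x) x 40 (y) x 5 mm, about 70 g, 7 mm hole near its front end (x = -50 mm). Origin: centre of its underside; x along its length, z up. Lies in any one lane, x along the rack's x, front end 0 to 10 mm behind the front edge, 10 mm gap to neighbours. Tips over the edge if more than half its length sticks out
- aluminium_coupon: A coupon of the same size and shape, bare silver-grey aluminium, in another lane; to be left in place.
- black_coupon: A coupon of the same size and shape, dark grey blackened steel, in another lane; to be left in place.
- steel_tray: Fixed shallow stainless tray, empty, 175 (x) x 235 (y) mm, 15 mm high. Inside 160 x 220 mm, floor 2 mm above the bench, thin upright walls to 14 mm. Origin: centre of its underside, at bench height. Between tray and rack stand a drawer cabinet (190 mm high, beyond the tray) and a hand press (nearer the robot, about 290 mm high): cross between them well above these

How it is judged:
By the outcome, as a careful person would: the job done as asked, in the order asked, and still so for the second after the job is handed in, with the robot touching nothing.
It also fails if it takes over 58 s, if anything falls off the work surface, if the arm or the gripper's body presses on something with over 40 N, if the wrist force passes 120 N, or if a joint passes its speed limit or range.

## Working session

There is one attempt and no reset: what is moved stays moved. The work goes in short steps, Python scripts to look and compute and a shell command to move; the robot and the scene stay as the last step left them, time stands still between calls to the robot, and variables do not carry over. Pictures are saved under pics/ and viewed, and the job is handed in when it is done.

```bash
mkdir -p pics; cat > h.py <<'E'
import numpy as np, cv2
from bench import bot
def snap(n,f):
    p=bot.get_image(n); cv2.imwrite('pics/'+f,p['img']); return p
def ray(p,uv,z):
    K=np.array(p['mtx']);R=np.array(p['R']);t=np.array(p['t'])
    d=R.T@np.linalg.inv(K)@np.array([uv[0],uv[1],1.]);c=-R.T@t
    return c+d*(z-c[2])/d[2]
def proj(p,X):
    c=np.array(p['R'])@np.array(X)+np.array(p['t']);q=np.array(p['mtx'])@c;return q[:2]/q[2]
E
python3 - <<'E'
from h import *
o=bot.get_obs();print(o)
for n in('scene','top'):
    p=snap(n,n+'1.png')
    for q in('coupon_rack','copper_coupon','aluminium_coupon','black_coupon','steel_tray'):
        for r in bot.silhouettes(q,p)[:2]:
            m=r['pixels'].astype(np.uint8);cs=max(cv2.findContours(m,0,2)[0],key=cv2.contourArea)
            print(n,q,round(r['p'],2),np.round(r['bbox']),np.round(cv2.boxPoints(cv2.minAreaRect(cs))).tolist())
            if n=='top':
                z={'coupon_rack':.04,'steel_tray':.014}.get(q,.045)
                W=np.array([ray(p,c[0],z)[:2] for c in cs],np.float32)*1000
                print('   world',[np.round(v,1) for v in cv2.minAreaRect(W)])
E
```

```text
{'clock': 0.0, 'qpos': array([ 5.96570176e+01,  2.79461337e+00,  5.59238374e+00,  9.29305101e+01,
       -2.30604912e-04,  8.26788254e+01]), 'joint_velocities': array([ 0.0415994 , -0.12356749,  0.06899224, -0.04343463, -0.06461133,
       -0.05358293]), 'joint_torque': array([-9.14347929e-04, -3.38781309e+01,  3.20015824e+01,  2.02962424e-02,
       -1.18210755e-04, -4.93665013e-06]), 'tcp_pos': array([0.20502349, 0.482679  , 0.23010823]), 'ee_rot': array([-1.79983314e+02,  1.31686942e-01,  6.69782117e+01]), 'wrist_force': array([ 0.6611973 ,  0.44983146, -0.07757325]), 'moment': array([ 0.00733643,  0.01123767, -0.00648509]), 'finger_gap': 0.0848464664058121}
scene coupon_rack 0.43 [384. 246.  60.  15.] [[353.0, 248.0], [353.0, 235.0], [415.0, 239.0], [414.0, 251.0]]
scene copper_coupon 0.97 [384. 246.  62.  15.] [[353.0, 248.0], [353.0, 236.0], [413.0, 239.0], [413.0, 251.0]]
scene aluminium_coupon 0.76 [384. 219.  53.  16.] [[354.0, 224.0], [354.0, 213.0], [410.0, 215.0], [410.0, 226.0]]
scene aluminium_coupon 0.48 [271. 188.  72.  42.] [[271.0, 171.0], [298.0, 166.0], [306.0, 20
[... 648 characters left out ...]
48.] [[383.0, 195.0], [408.0, 153.0], [423.0, 162.0], [397.0, 204.0]]
   world [array([ 504.7, -235.8]), array([ 40.6, 120.6]), np.float64(59.5)]
top aluminium_coupon 0.83 [367. 157.  38.  50.] [[345.0, 175.0], [372.0, 132.0], [387.0, 142.0], [361.0, 184.0]]
   world [array([ 551.6, -147.7]), array([ 43.1, 121.4]), np.float64(59.3)]
top black_coupon 0.72 [386. 171.  37.  52.] [[363.0, 186.0], [389.0, 144.0], [404.0, 153.0], [378.0, 195.0]]
   world [array([ 525.6, -190. ]), array([ 41.4, 120.3]), np.float64(59.1)]
top steel_tray 0.69 [228. 222. 112.  90.] [[169.0, 242.0], [189.0, 172.0], [282.0, 198.0], [262.0, 268.0]]
   world [array([398.5, 189.3]), array([234.7, 176.3]), np.float64(75.4)]
```

```bash
python3 - <<'E'
import cv2
a=cv2.imread('pics/top1.png')
cv2.imwrite('pics/top1c.png',cv2.resize(a[90:300,130:470],None,fx=2.3,fy=2.3))
E
```

```text
(no output)
```

View pics/top1c.png

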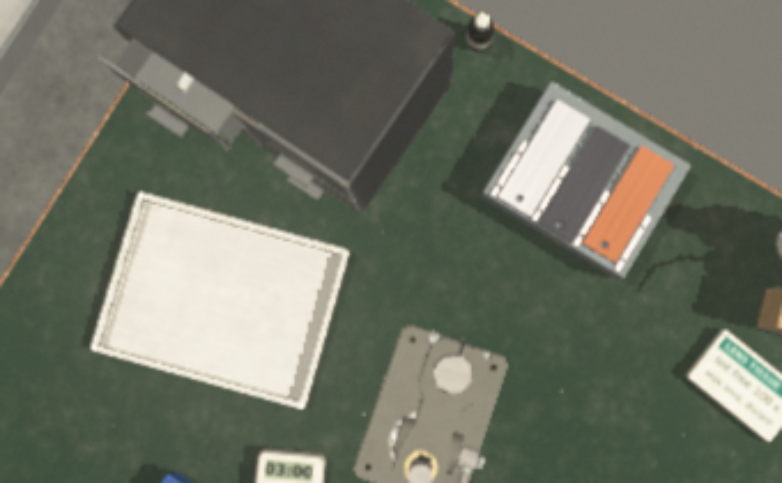

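View pics/scene1.png

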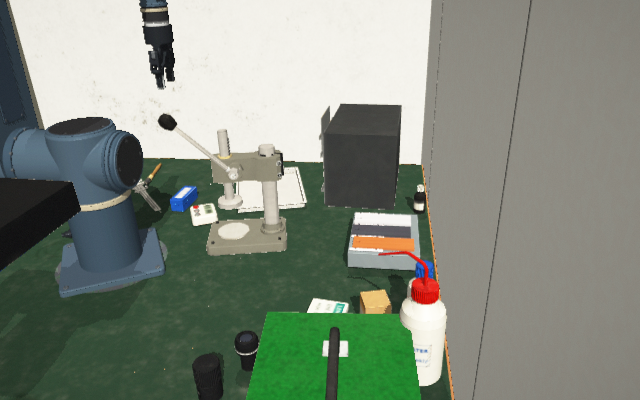

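```bash
python3 - <<'E'
from h import *
p=snap('top','top2.png');w=snap('wrist','w1.png')
print('cam',-np.array(p['R']).T@np.array(p['t']))
f=lambda c:(130+c[0]/2.3,90+c[1]/2.3)
for n,c,z in[('press corner',(405,327),.02),('pr',(508,360),.02),('pl',(355,475),.02),('post top',(452,373),.25),('post base',(452,373),.0),('cab TR',(455,40),.19),('cab BR',(360,160),.19),('cab BL',(240,110),.19),('bottle',(780,240),0.)]:
    print(n,np.round(ray(p,f(c),z),3))
# rack/ coupon refinement: template lines
S=bot.silhouettes('copper_coupon',p)[0]['pixels'];hsv=cv2.cvtColor(p['img'],cv2.COLOR_BGR2HSV)
m=((hsv[...,1]>130)&(hsv[...,0]<18)&(hsv[...,2]>120)).astype(np.uint8);m[:140]=0;m[:,:370]=0;m[215:]=0;m[:,440:]=0
c=max(cv2.findContours(m,0,2)[0],key=cv2.contourArea);W=np.array([ray(p,q[0],.045)[:2] for q in c],np.float32)*1000
print('colour',cv2.minAreaRect(W))
E
```

```text
cam [ 0.36488481 -0.02821924  1.05292761]
press corner [ 0.372 -0.007  0.02 ]
pr [ 0.34  -0.116  0.02 ]
pl [0.218 0.042 0.02 ]
post top [ 0.334 -0.05   0.25 ]
post base [ 0.324 -0.057  0.   ]
cab TR [ 0.63 -0.05  0.19]
cab BR [0.519 0.033 0.19 ]
cab BL [0.562 0.141 0.19 ]
bottle [ 0.474 -0.411  0.   ]
colour ((505.0757751464844, -235.60011291503906), (37.97071838378906, 117.69742584228516), 59.663021087646484)
```

View pics/top2.png

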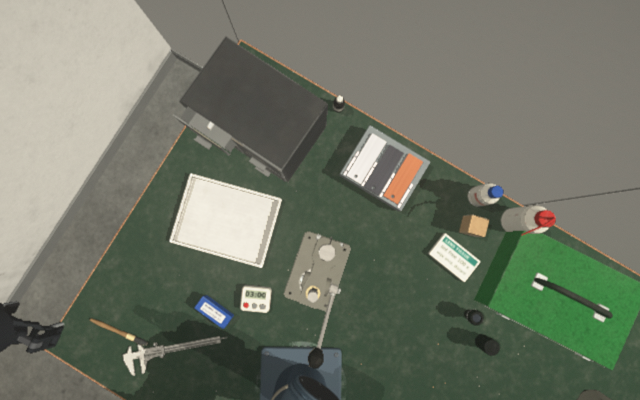

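View pics/w1.png

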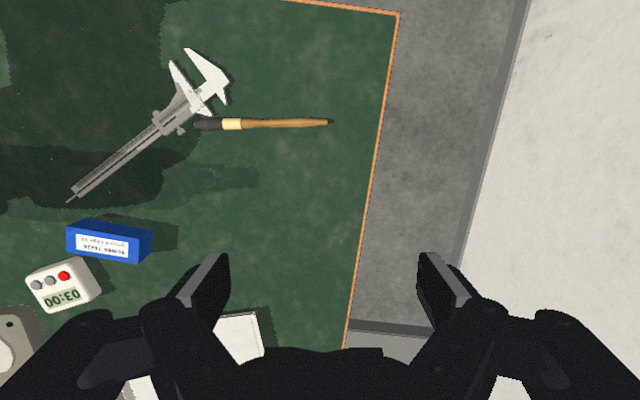

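```bash
python3 -m jog '[{"travel":[0,0,-4],"twist":0.065},{"travel":[0,0,-4],"twist":0.065},{"travel":[0,0,-4],"twist":0},{"travel":[0,0,-4],"twist":0},{"travel":[0,0,-2],"twist":0}]' 0 20
python3 -m jog '[{"travel":[-2.3,3.2,0],"twist":0},{"travel":[-2.3,3.2,0],"twist":0},{"travel":[-2.3,3.2,0],"twist":0},{"travel":[-2.3,3.2,0],"twist":0},{"travel":[-2.3,3.2,0],"twist":0},{"travel":[-2.3,3.2,0],"twist":0},{"travel":[-2.3,3.2,0],"twist":0},{"travel":[-2.3,3.2,0],"twist":0},{"travel":[-2.3,3.2,0],"twist":0},{"travel":[-2.3,3.2,0],"twist":0},{"travel":[-2.3,3.2,0],"twist":0},{"travel":[-2.3,3.2,0],"twist":0},{"travel":[-2.3,3.2,0],"twist":0},{"travel":[-2.3,3.2,0],"twist":0},{"travel":[-2.3,3.2,0],"twist":0},{"travel":[-2.3,3.2,0],"twist":0}]'
python3 - <<'E'
from h import *
snap('wrist','w2.png');snap('scene','s2.png');print(bot.get_obs()['qpos'])
E
```

```text
clock: 1.17
tcp_pos: [0.2004, 0.4749, 0.3953]
ee_rot: [180.0, 2.7, 59.2]
wrist_force: [0.2, 0.1, 0.9]
finger_gap: 0.0257
clock: 2.5
tcp_pos: [0.4657, -0.1153, 0.4163]
ee_rot: [179.4, 1.7, 60.1]
wrist_force: [1.0, 1.0, 0.1]
finger_gap: -0.0003
[-20.97697208   4.36331879  28.9938722  114.5552742   -1.8714441
   9.30526594]
```

View pics/w2.png

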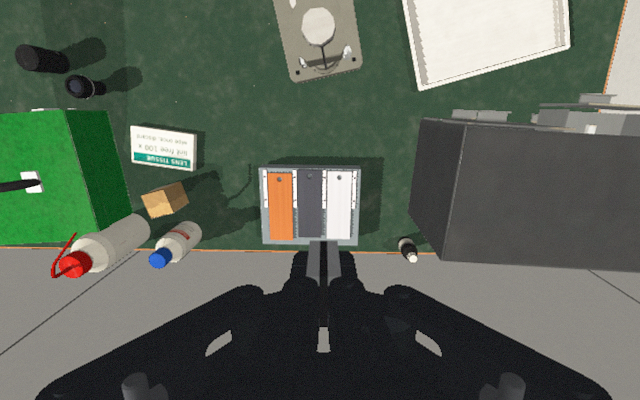

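View pics/s2.png

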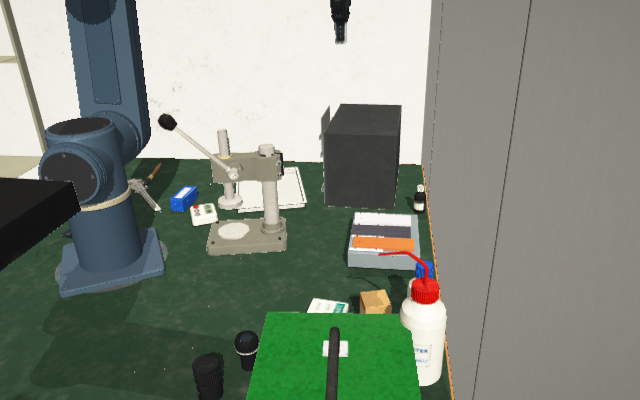

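```bash
python3 - <<'E'
from h import *
p=bot.get_image('wrist');o=bot.get_obs();print(o['tcp_pos'],o['ee_rot'],o['clock'])
cv2.imwrite('pics/w3.png',cv2.resize(p['img'][150:260,245:375],None,fx=5.5,fy=5.5,interpolation=cv2.INTER_CUBIC))
hsv=cv2.cvtColor(p['img'],cv2.COLOR_BGR2HSV)
m=((hsv[...,1]>130)&(hsv[...,0]<18)&(hsv[...,2]>120)).astype(np.uint8);m[:160]=0;m[:,:255]=0;m[250:]=0;m[:,310:]=0
c=max(cv2.findContours(m,0,2)[0],key=cv2.contourArea);W=np.array([ray(p,q[0],.045)[:2] for q in c],np.float32)*1000
print('colour',cv2.minAreaRect(W),cv2.boundingRect(c))
for q in('copper_coupon','coupon_rack'):
  r=bot.silhouettes(q,p)[0];c=max(cv2.findContours(r['pixels'].astype(np.uint8),0,2)[0],key=cv2.contourArea)
  print(q,r['p'],r['bbox'],cv2.minAreaRect(np.array([ray(p,v[0],.045 if q[1]=='o' and q[0:3]=='cop' else .04)[:2] for v in c],np.float32)*1000))
E
```

```text
[ 0.46611517 -0.11584427  0.41405694] [179.65995958   1.7366921   59.82600831] 2.65
colour ((505.2904052734375, -234.73648071289062), (40.696224212646484, 118.12828826904297), 59.45802307128906) (269, 173, 26, 67)
copper_coupon 0.92 [283.8, 205.1, 27.6, 70.7] ((506.0860290527344, -233.1873779296875), (42.206581115722656, 121.09284973144531), 59.65190124511719)
coupon_rack 0.86 [314.2, 205.1, 104.5, 80.4] ((529.2688598632812, -190.59950256347656), (173.30972290039062, 143.2549285888672), 60.01005554199219)
```

View pics/w3.png

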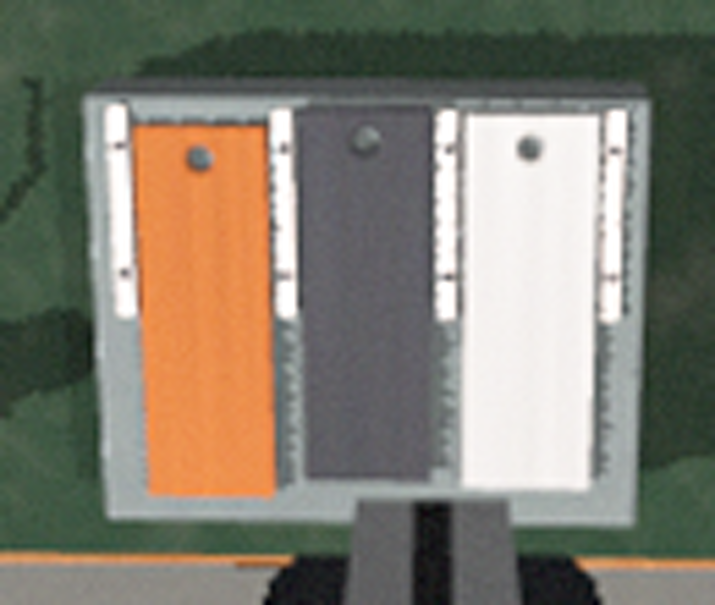

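```bash
python3 -m jog '[{"travel":[-2,2.8,0],"twist":0},{"travel":[-2,2.8,0],"twist":0},{"travel":[-2,2.8,0],"twist":0},{"travel":[-1.5,2,0],"twist":0},{"travel":[0,0,3.5],"twist":0},{"travel":[0,0,3.5],"twist":0},{"travel":[0,0,3.5],"twist":0},{"travel":[0,0,3.5],"twist":0},{"travel":[0,0,3.5],"twist":0},{"travel":[0,0,3.5],"twist":0},{"travel":[0,0,2],"twist":0},{"travel":[0,0,0],"twist":0}]'
python3 - <<'E'
from h import *
snap('scene','s4.png');print(bot.get_obs()['qpos'])
E
```

```text
clock: 3.75
tcp_pos: [0.5329, -0.2251, 0.1988]
ee_rot: [177.4, 1.4, 61.9]
wrist_force: [-1.0, 0.7, -0.5]
finger_gap: -0.0002
[-28.77083477   7.59028214   7.32760616  86.98895672  -1.35939909
  -0.7414414 ]
```

View pics/s4.png

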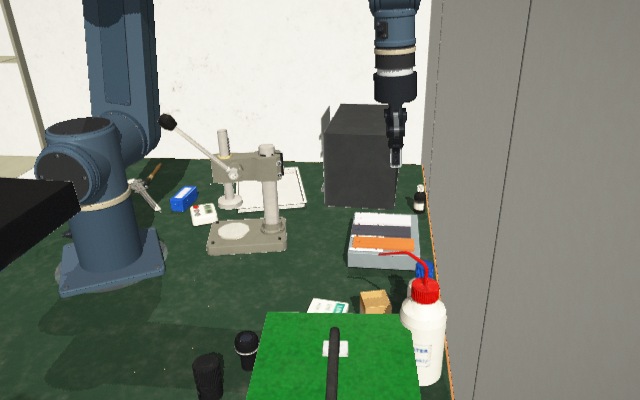

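```bash
cat >> h.py <<'E'
from scipy.spatial.transform import Rotation as Ro
def delta(T,yaw=None):
    o=bot.get_obs();R=Ro.from_euler('xyz',o['ee_rot'],degrees=True).as_matrix()
    print('t',o['clock'],'tcp',np.round(o['tcp_pos'],4),'rot',np.round(o['ee_rot'],2),'F',np.round(o['wrist_force'],1),'gap',round(o['finger_gap'],4))
    print('cm tool',np.round(R.T@(np.array(T)-o['tcp_pos'])*100,2),'z axis',np.round(R[:,2],3), 'twist',None if yaw is None else round(np.radians(o['ee_rot'][2]-yaw),3))
E
python3 -c "
from h import *
delta([.522,-.245,.07],59.6)"
```

```text
t 3.8 tcp [ 0.5334 -0.2251  0.2009] rot [177.27   1.39  61.9 ] F [-0.9  0.   0.2] gap -0.0001
cm tool [-1.97 -0.69 13.12] z axis [ 0.031 -0.044 -0.999] twist 0.04
```

```bash
python3 -m jog '[{"travel":[-0.25,-0.09,1.6],"twist":0.005},{"travel":[-0.25,-0.09,1.6],"twist":0.005},{"travel":[-0.25,-0.09,1.6],"twist":0.005},{"travel":[-0.25,-0.09,1.6],"twist":0.005},{"travel":[-0.25,-0.09,1.6],"twist":0.005},{"travel":[-0.25,-0.09,1.6],"twist":0.005},{"travel":[-0.25,-0.09,1.6],"twist":0.005},{"travel":[-0.25,-0.09,1.5],"twist":0.005},{"travel":[0,0,0],"twist":0}]'
python3 -c "
from h import *
delta([.522,-.245,.05],59.6)"
```

```text
clock: 4.55
tcp_pos: [0.5384, -0.243, 0.1029]
ee_rot: [174.6, 1.2, 60.4]
wrist_force: [0.2, -0.3, -1.2]
finger_gap: -0.0002
t 4.55 tcp [ 0.5384 -0.243   0.1029] rot [174.55   1.2   60.38] F [ 0.2 -0.3 -1.2] gap -0.0002
cm tool [-0.88 -1.83  5.16] z axis [ 0.072 -0.065 -0.995] twist 0.014
```

```bash
python3 -m jog '[{"travel":[0,0,0],"twist":0},{"travel":[0,0,0],"twist":0},{"travel":[0,0,0],"twist":0},{"travel":[0,0,0],"twist":0}]'
python3 -m jog '[{"travel":[0,0,-0.5],"twist":0},{"travel":[0,0,-0.5],"twist":0},{"travel":[0,0,-0.5],"twist":0},{"travel":[0,0,-0.5],"twist":0}]'
python3 -m jog '[{"travel":[0,0,-4],"twist":0},{"travel":[0,0,0],"twist":0}]'
```

```text
clock: 4.88
tcp_pos: [0.5437, -0.2431, 0.1136]
ee_rot: [173.7, 1.2, 60.6]
wrist_force: [0.2, 0.1, 0.9]
finger_gap: 0.0003
clock: 5.22
tcp_pos: [0.543, -0.2418, 0.1377]
ee_rot: [173.6, 1.2, 60.6]
wrist_force: [1.0, -0.4, -0.2]
finger_gap: 0.0
clock: 5.38
tcp_pos: [0.5379, -0.238, 0.1779]
ee_rot: [173.8, 1.2, 60.6]
wrist_force: [1.9, -1.2, 3.1]
finger_gap: -0.0001
```

```bash
python3 -m jog '[{"travel":[0,0,0],"twist":0},{"travel":[0,0,0],"twist":0},{"travel":[0,0,0],"twist":0},{"travel":[0,0,0],"twist":0}]'
python3 -c "
from h import *
o=bot.get_obs();print(o['qpos'])"
python3 -m jog '[{"travel":[0,0,-4],"twist":0},{"travel":[0,0,-4],"twist":0},{"travel":[0,0,-4],"twist":0},{"travel":[0,0,-4],"twist":0}]'
python3 -c "
from h import *
o=bot.get_obs();print(o['qpos'])"
python3 -m jog '[{"travel":[0,0,0],"twist":0},{"travel":[0,0,0],"twist":0},{"travel":[0,0,0],"twist":0},{"travel":[0,0,0],"twist":0}]'
python3 -c "
from h import *
o=bot.get_obs();print(o['qpos'])"
```

```text
clock: 5.72
tcp_pos: [0.5391, -0.2389, 0.1814]
ee_rot: [173.4, 1.2, 60.6]
wrist_force: [-0.9, 0.3, 0.6]
finger_gap: -0.0002
[-29.80674808   4.88014382   1.91678234  80.47455919  -1.1290679
  -0.51781108]
clock: 6.05
tcp_pos: [0.5158, -0.2222, 0.3202]
ee_rot: [176.1, 1.2, 60.6]
wrist_force: [1.4, -0.2, 0.1]
finger_gap: 0.0001
[-29.49260467   6.54306758  19.88674339  99.47644146  -1.15517653
  -0.17059469]
clock: 6.38
tcp_pos: [0.5186, -0.2237, 0.3305]
ee_rot: [175.2, 1.2, 60.6]
wrist_force: [0.1, -0.8, 0.0]
finger_gap: 0.0004
[-29.48468668   6.35443031  20.83047574  99.63120016  -1.15876025
  -0.16932439]
```

```bash
cat > hold.py <<'E'
from h import *
import sys
for i in range(int(sys.argv[1])): bot.get_image('wrist')
delta([float(v) for v in sys.argv[2:5]],59.6)
E
python3 -m jog '[{"travel":[0,0,-4],"twist":0},{"travel":[0,0,-4],"twist":0},{"travel":[0,0,-4],"twist":0},{"travel":[0,0,-4],"twist":0}]'; python3 hold.py 2 .522 -.245 .06
python3 -m jog '[{"travel":[0,0,4],"twist":0}]'; python3 hold.py 1 .522 -.245 .06;python3 hold.py 1 .522 -.245 .06
python3 -m jog '[{"travel":[0,0,4],"twist":0}]'; python3 hold.py 1 .522 -.245 .06;python3 hold.py 1 .522 -.245 .06
```

```text
clock: 6.72
tcp_pos: [0.5023, -0.2109, 0.458]
ee_rot: [179.1, 1.2, 60.6]
wrist_force: [1.3, -1.2, 2.1]
finger_gap: 0.0
t 6.8167 tcp [ 0.5048 -0.2124  0.4645] rot [178.18   1.17  60.63] F [0.4 0.5 0.9] gap -0.0001
cm tool [-1.18  1.81 40.56] z axis [ 0.018 -0.033 -0.999] twist 0.018
clock: 6.9
tcp_pos: [0.5098, -0.2162, 0.4334]
ee_rot: [177.0, 1.2, 60.6]
wrist_force: [1.2, -0.1, 2.3]
finger_gap: -0.0002
t 6.95 tcp [ 0.5022 -0.2117  0.4095] rot [179.69   1.17  60.67] F [  1.   -0.2 -13.1] gap 0.0001
cm tool [-1.21  3.17 35.  ] z axis [-0.005 -0.021 -1.   ] twist 0.019
t 7.0 tcp [ 0.5009 -0.2111  0.4047] rot [-179.46    1.16   60.67] F [ 1.8 -0.6 -6.7] gap 0.0001
cm tool [-1.23  3.82 34.47] z axis [-0.018 -0.013 -1.   ] twist 0.019
clock: 7.08
tcp_pos: [0.5005, -0.2115, 0.3828]
ee_rot: [-179.3, 1.2, 60.7]
wrist_force: [-0.3, 0.4, 2.5]
finger_gap: -0.0
t 7.1333 tcp [ 0.4965 -0.2093  0.3679] rot [-177.68    1.15   60.71] F [ -2.3   1.7 -11.7] gap 0.0003
cm tool [-1.25  5.21 30.64] z axis [-0.045  0.002 -0.999] twist 0.019
t 7.1833 tcp [ 0.4982 -0.2103  0.3705] rot [-177.91    1.15   60.69] F [ 0.4 -0.8 -1.4] gap -0.0002
cm tool [-1.24  4.91 30.92] z axis [-0.042  0.    -0.999] twist 0.019
```

```bash
python3 -m jog '[{"travel":[-0.2,0.8,3],"twist":0.004},{"travel":[-0.2,0.8,3],"twist":0.004},{"travel":[-0.2,0.8,3],"twist":0.004},{"travel":[-0.2,0.8,3],"twist":0.004},{"travel":[-0.2,0.8,3],"twist":0},{"travel":[-0.2,0.8,3],"twist":0}]'; python3 hold.py 3 .522 -.245 .06
```

```text
clock: 7.68
tcp_pos: [0.548, -0.2571, 0.2247]
ee_rot: [178.3, 1.2, 59.7]
wrist_force: [-0.4, -0.5, 1.0]
finger_gap: 0.0
t 7.8333 tcp [ 0.5455 -0.2557  0.2215] rot [178.85   1.16  59.67] F [-0.2  0.2  0.7] gap 0.0003
cm tool [ 0.06 -2.89 16.1 ] z axis [ 0.007 -0.028 -1.   ] twist 0.001
```

```bash
python3 -m jog '[{"travel":[0,-0.8,3],"twist":0},{"travel":[0,-0.8,3],"twist":0}]'; python3 hold.py 3 .522 -.245 .06
python3 -m jog '[{"travel":[0,-0.7,2.5],"twist":0},{"travel":[0,-0.5,2],"twist":0}]'; python3 hold.py 3 .522 -.245 .06
```

```text
clock: 8.0
tcp_pos: [0.542, -0.255, 0.1787]
ee_rot: [177.2, 1.2, 59.6]
wrist_force: [0.0, -0.1, -0.6]
finger_gap: 0.0
t 8.15 tcp [ 0.5391 -0.2532  0.1752] rot [177.66   1.16  59.66] F [0.2 0.4 0.5] gap -0.0002
cm tool [ 0.07 -2.35 11.43] z axis [ 0.025 -0.038 -0.999] twist 0.001
clock: 8.32
tcp_pos: [0.5381, -0.2534, 0.1442]
ee_rot: [176.3, 1.2, 59.6]
wrist_force: [0.6, 0.5, -0.6]
finger_gap: -0.0
t 8.4667 tcp [ 0.5373 -0.2531  0.1432] rot [176.46   1.17  59.64] F [ 0.4  0.2 -0.3] gap 0.0002
cm tool [ 0.09 -2.24  8.2 ] z axis [ 0.043 -0.049 -0.998] twist 0.001
```

```bash
python3 -m jog '[{"travel":[0,-1,3],"twist":0}]'; python3 hold.py 3 .522 -.245 .06
python3 -m jog '[{"travel":[0,-1,2.5],"twist":0}]'; python3 hold.py 3 .522 -.245 .06
```

```text
clock: 8.55
tcp_pos: [0.5369, -0.2535, 0.1233]
ee_rot: [175.4, 1.2, 59.6]
wrist_force: [1.5, -0.5, 0.2]
finger_gap: 0.0001
t 8.7 tcp [ 0.5293 -0.249   0.1129] rot [176.61   1.16  59.65] F [-0.6 -0.3  0.4] gap 0.0
cm tool [ 0.08 -1.15  5.23] z axis [ 0.041 -0.047 -0.998] twist 0.001
clock: 8.78
tcp_pos: [0.5279, -0.2489, 0.0959]
ee_rot: [175.7, 1.2, 59.6]
wrist_force: [1.4, -1.2, 1.3]
finger_gap: -0.0001
t 8.9333 tcp [ 0.5214 -0.2449  0.0877] rot [176.71   1.16  59.66] F [-0.9  0.2 -0.6] gap 0.0001
cm tool [ 0.07 -0.1   2.77] z axis [ 0.039 -0.046 -0.998] twist 0.001
```

```bash
python3 -m jog '[{"travel":[0,0,2.6],"twist":0}]'; python3 hold.py 3 .522 -.245 .045
python3 -m jog '[{"travel":[0,0,1.2],"twist":0}]'; python3 hold.py 3 .522 -.245 .045
```

```text
clock: 9.02
tcp_pos: [0.5281, -0.2494, 0.0702]
ee_rot: [175.9, 1.2, 59.6]
wrist_force: [1.6, -1.6, 1.4]
finger_gap: 0.0001
t 9.1667 tcp [ 0.5226 -0.2462  0.0624] rot [176.78   1.16  59.65] F [-0.2  0.1  0.4] gap -0.0001
cm tool [ 0.1  -0.21  1.73] z axis [ 0.038 -0.046 -0.998] twist 0.001
clock: 9.25
tcp_pos: [0.526, -0.2485, 0.0548]
ee_rot: [176.4, 1.2, 59.6]
wrist_force: [0.1, -0.5, 1.0]
finger_gap: -0.0001
t 9.4 tcp [ 0.5232 -0.2468  0.0507] rot [176.79   1.16  59.65] F [ 0.5  0.4 -0.9] gap -0.0
cm tool [ 0.11 -0.23  0.55] z axis [ 0.038 -0.046 -0.998] twist 0.001
```

```bash
python3 -c "
from h import *
snap('wrist','w5.png');p=snap('scene','s5.png')
cv2.imwrite('pics/s5c.png',cv2.resize(p['img'][100:300,300:460],None,fx=3,fy=3))"
```

```text
(no output)
```

View pics/w5.png

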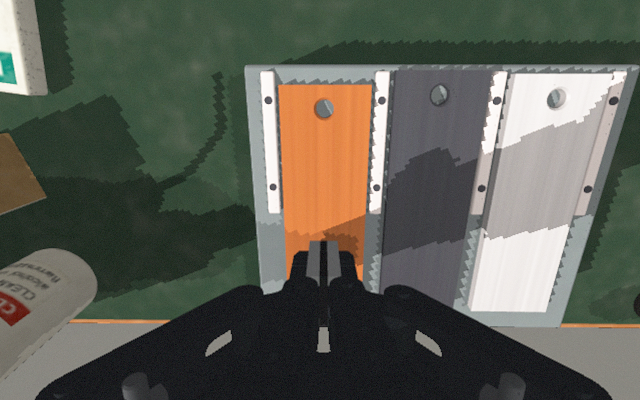

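View pics/s5c.png

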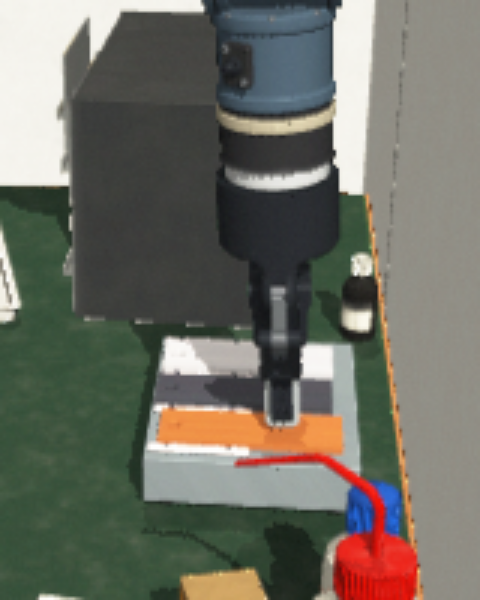

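```bash
python3 -m jog '[{"travel":[0,0,0.7],"twist":0}]'; python3 hold.py 2 .522 -.245 .045
```

```text
clock: 9.58
tcp_pos: [0.5252, -0.2481, 0.0462]
ee_rot: [176.5, 1.2, 59.6]
wrist_force: [-0.1, -0.4, 0.9]
finger_gap: -0.0001
t 9.6833 tcp [ 0.5251 -0.2481  0.0455] rot [176.52   1.16  59.65] F [ 0.3 -0.3  2.6] gap 0.0001
cm tool [ 0.11 -0.43  0.02] z axis [ 0.042 -0.048 -0.998] twist 0.001
```

```bash
python3 -m jog '[{"travel":[0,-1,0.25],"twist":0}]'; python3 hold.py 2 .522 -.245 .045
```

```text
clock: 9.77
tcp_pos: [0.5203, -0.2455, 0.0454]
ee_rot: [176.0, 1.2, 59.6]
wrist_force: [2.1, -1.2, 10.9]
finger_gap: 0.0
t 9.8667 tcp [ 0.5187 -0.2445  0.0454] rot [176.13   1.18  59.64] F [-0.1  0.2  6.9] gap -0.0002
cm tool [0.13 0.31 0.06] z axis [ 0.048 -0.052 -0.998] twist 0.001
```

```bash
python3 -m jog '[{"travel":[0,-1,0.15],"twist":0},{"travel":[0,-1,0.15],"twist":0}]'; python3 hold.py 1 .522 -.245 .045
python3 -c "
from h import *
snap('wrist','w6.png')"
```

```text
clock: 10.03
tcp_pos: [0.5062, -0.2377, 0.0456]
ee_rot: [175.4, 1.2, 59.6]
wrist_force: [1.2, -0.7, 4.4]
finger_gap: 0.0001
t 10.0833 tcp [ 0.5049 -0.2368  0.0455] rot [175.51   1.2   59.62] F [-0.6  0.4  6.8] gap 0.0
cm tool [0.16 1.88 0.19] z axis [ 0.057 -0.058 -0.997] twist 0.0
```

View pics/w6.png

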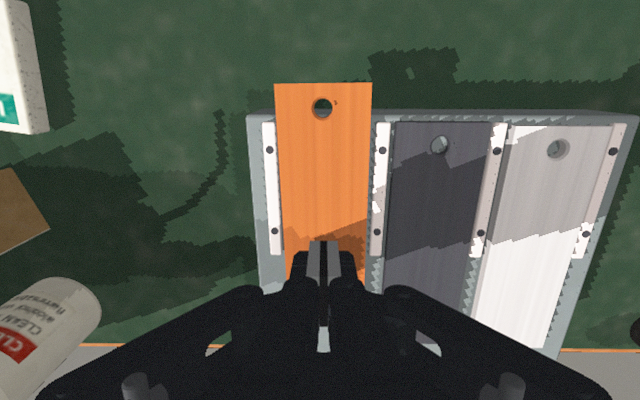

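```bash
python3 -m jog '[{"travel":[0,-1,0.1],"twist":0},{"travel":[0,-1,0.12],"twist":0},{"travel":[0,-0.7,0.12],"twist":0}]'; python3 hold.py 2 .522 -.245 .045
```

```text
clock: 10.38
tcp_pos: [0.4871, -0.2268, 0.0457]
ee_rot: [174.7, 1.2, 59.6]
wrist_force: [1.1, -0.4, 3.5]
finger_gap: -0.0001
t 10.4833 tcp [ 0.4863 -0.2263  0.0456] rot [174.76   1.23  59.59] F [-1.1  1.1  7.6] gap -0.0003
cm tool [0.2  4.   0.42] z axis [ 0.068 -0.065 -0.996] twist -0.0
```

```bash
python3 -m jog '[{"travel":[0,-1,0.12],"twist":0}]'; python3 hold.py 2 .522 -.245 .045
python3 -c "
from h import *
snap('wrist','w7.png')"
```

```text
clock: 10.57
tcp_pos: [0.4801, -0.2229, 0.0456]
ee_rot: [174.4, 1.2, 59.6]
wrist_force: [1.8, -0.3, 8.2]
finger_gap: -0.0001
t 10.6667 tcp [ 0.4786 -0.2219  0.0456] rot [174.56   1.25  59.59] F [-1.6  0.   8.2] gap 0.0001
cm tool [0.21 4.89 0.52] z axis [ 0.071 -0.067 -0.995] twist -0.0
```

View pics/w7.png

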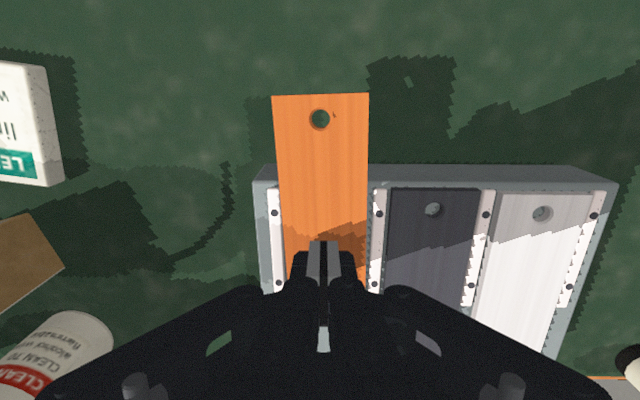

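```bash
python3 -m jog '[{"travel":[0,0.1,-2.5],"twist":0},{"travel":[0,0,-4],"twist":0},{"travel":[0,0,-4],"twist":0},{"travel":[0,0,-4],"twist":0},{"travel":[0,0,-4],"twist":0}]'; python3 hold.py 3 .424 -.187 .1
python3 - <<'E'
from h import *
p=snap('wrist','w8.png')
for q in('copper_coupon','coupon_rack','black_coupon','aluminium_coupon'):
  r=bot.silhouettes(q,p)[0];c=max(cv2.findContours(r['pixels'].astype(np.uint8),0,2)[0],key=cv2.contourArea)
  z=.04 if 'rack' in q else .045
  W=np.array([ray(p,v[0],z)[:2] for v in c],np.float32)*1000
  print(q,round(r['p'],2),np.round(r['bbox']),cv2.minAreaRect(W)); e=W@np.array([.8625,-.506]); print(' along ex',np.percentile(e,[0,3,97,100]))
E
```

```text
clock: 11.13
tcp_pos: [0.4574, -0.2047, 0.2203]
ee_rot: [176.4, 1.2, 59.6]
wrist_force: [-0.3, -0.7, 0.6]
finger_gap: 0.0001
t 11.2833 tcp [ 0.4605 -0.2066  0.2244] rot [175.79   1.22  59.6 ] F [ 0.1 -0.5 -0.5] gap 0.0002
cm tool [ 0.11 -5.05 12.1 ] z axis [ 0.053 -0.056 -0.997] twist -0.0
copper_coupon 0.66 [324. 168.  41. 116.] ((463.64892578125, -211.60137939453125), (39.76808166503906, 119.6116714477539), 61.45332717895508)
 along ex [446.67364537 447.54144697 566.21030606 566.50815862]
coupon_rack 0.62 [374. 209. 169. 124.] ((528.7947387695312, -191.09054565429688), (170.46011352539062, 144.07354736328125), 59.47184371948242)
 along ex [480.57324416 481.36314696 622.31078122 624.8177038 ]Traceback (most recent call last):
  File "<stdin>", line 4, in <module>
IndexError: list index out of range
```

View pics/w8.png

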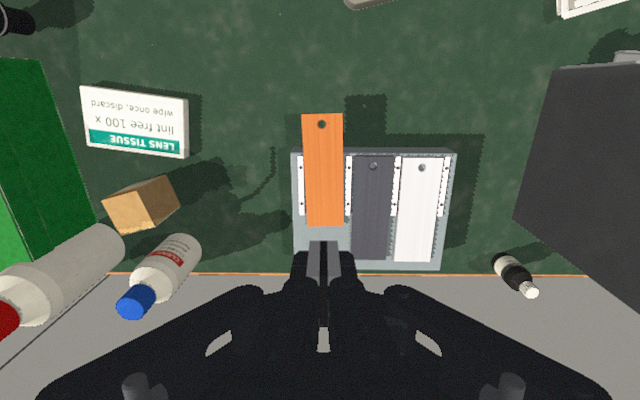

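```bash
python3 -m jog '[{"travel":[0.1,-2.5,0],"twist":0}]' 6 40; python3 hold.py 2 .4255 -.1885 .1
python3 -m jog '[{"travel":[0,-2,3.5],"twist":0}]'; python3 hold.py 2 .4255 -.1885 .1
python3 -m jog '[{"travel":[0,-0.7,4],"twist":0}]'; python3 hold.py 3 .4255 -.1885 .1
```

```text
clock: 11.57
tcp_pos: [0.4378, -0.1927, 0.2131]
ee_rot: [176.6, 1.2, 59.6]
wrist_force: [-1.0, -0.5, -0.7]
finger_gap: 0.0104
t 11.6667 tcp [ 0.4328 -0.189   0.2117] rot [177.09   1.2   59.63] F [ 0.4  0.2 -0.5] gap 0.0257
cm tool [-0.09 -1.22 11.13] z axis [ 0.033 -0.044 -0.998] twist 0.0
clock: 11.75
tcp_pos: [0.4231, -0.1844, 0.1844]
ee_rot: [176.3, 1.2, 59.6]
wrist_force: [0.9, -0.2, 2.4]
finger_gap: 0.0383
t 11.85 tcp [ 0.4063 -0.174   0.1629] rot [179.1    1.17  59.68] F [-1.3  0.7 -3.9] gap 0.0531
cm tool [-0.16  2.3   6.33] z axis [ 0.003 -0.026 -1.   ] twist 0.001
clock: 11.93
tcp_pos: [0.4065, -0.1749, 0.1412]
ee_rot: [178.9, 1.2, 59.7]
wrist_force: [2.3, -1.8, 2.0]
finger_gap: 0.06
t 12.0833 tcp [ 0.4033 -0.173   0.1367] rot [179.65   1.16  59.69] F [ 0.5 -0.2  0.8] gap 0.0599
cm tool [-0.15  2.68  3.69] z axis [-0.005 -0.021 -1.   ] twist 0.002
```

```bash
python3 -m jog '[{"travel":[-0.15,2.3,1],"twist":0}]'; python3 hold.py 3 .4255 -.1885 .07
python3 -m jog '[{"travel":[-0.05,0.4,3.5],"twist":0}]'; python3 hold.py 3 .4255 -.1885 .06
python3 -c "
from h import *
snap('wrist','w9.png')"
```

```text
clock: 12.17
tcp_pos: [0.4241, -0.1867, 0.1318]
ee_rot: [179.3, 1.2, 59.7]
wrist_force: [0.7, -0.8, 0.9]
finger_gap: 0.0603
t 12.3167 tcp [ 0.4258 -0.1883  0.1303] rot [179.3    1.17  59.66] F [-0.7  0.1  0.9] gap 0.06
cm tool [ 0.09 -0.09  6.03] z axis [ 0.    -0.024 -1.   ] twist 0.001
clock: 12.4
tcp_pos: [0.4361, -0.1957, 0.1056]
ee_rot: [178.2, 1.2, 59.7]
wrist_force: [2.0, -0.2, 0.8]
finger_gap: 0.06
t 12.55 tcp [ 0.4295 -0.1919  0.0966] rot [179.3    1.16  59.65] F [-0.2 -0.   1.2] gap 0.0599
cm tool [ 0.17 -0.56  3.65] z axis [ 0.    -0.024 -1.   ] twist 0.001
```

View pics/w9.png

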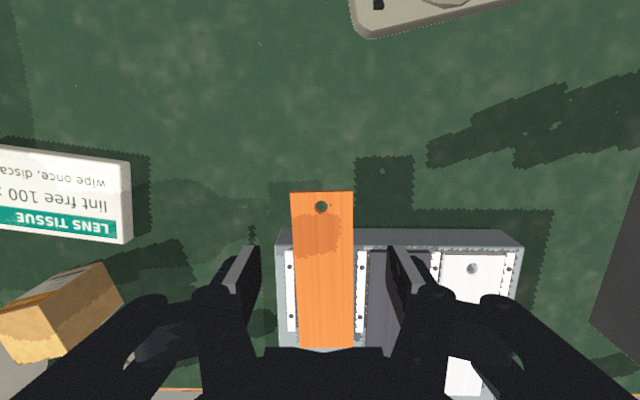

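```bash
python3 -m jog '[{"travel":[0.1,-0.9,2.7],"twist":0}]'; python3 hold.py 3 .4255 -.1885 .055
python3 - <<'E'
from h import *
p=snap('wrist','w10.png')
r=bot.silhouettes('copper_coupon',p)[0];c=max(cv2.findContours(r['pixels'].astype(np.uint8),0,2)[0],key=cv2.contourArea)
W=np.array([ray(p,v[0],.045)[:2] for v in c])*1000
e=W@np.array([.8625,-.506]);l=W@np.array([.506,.8625]);print(np.percentile(e,[0,2]));k=e<485;print('lat',l[k].min(),l[k].max())
T=bot.get_obs()['tcp_pos']*1000;print('tcp e,l',T[:2]@np.array([.8625,-.506]),T[:2]@np.array([.506,.8625]))
E
```

```text
clock: 12.68
tcp_pos: [0.4288, -0.1912, 0.0784]
ee_rot: [178.3, 1.2, 59.6]
wrist_force: [1.3, -0.9, 1.1]
finger_gap: 0.0598
t 12.8333 tcp [ 0.4218 -0.1867  0.0708] rot [179.31   1.16  59.67] F [0.6 0.4 0.1] gap 0.0597
cm tool [0.06 0.39 1.58] z axis [ 0.    -0.024 -1.   ] twist 0.001
[445.33071974 445.62888643]
lat 30.70096702057145 70.37166985880502
tcp e,l 460.65646644097706 52.29812190623037
```

View pics/w10.png

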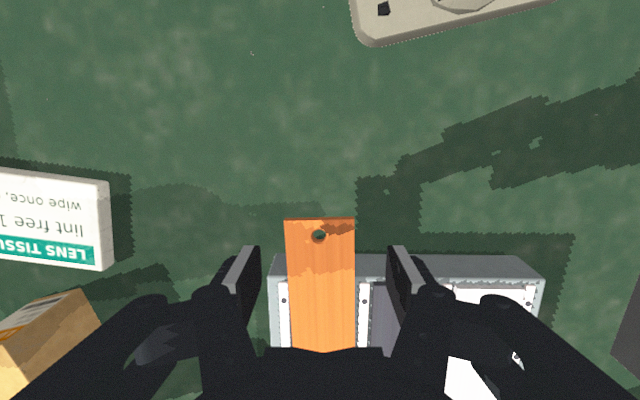

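```bash
python3 -m jog '[{"travel":[0,-0.1,1.5],"twist":0}]'; python3 hold.py 3 .4218 -.1867 .036
python3 -m jog '[{"travel":[0,-0.1,1.2],"twist":0}]'; python3 hold.py 3 .4218 -.1867 .036
```

```text
clock: 13.02
tcp_pos: [0.4266, -0.1901, 0.0625]
ee_rot: [178.5, 1.2, 59.7]
wrist_force: [0.5, -0.8, 0.2]
finger_gap: 0.0598
t 13.1667 tcp [ 0.4234 -0.1881  0.0586] rot [178.99   1.17  59.66] F [-0.4 -0.3 -0.2] gap 0.0604
cm tool [ 0.09 -0.25  2.26] z axis [ 0.005 -0.026 -1.   ] twist 0.001
clock: 13.25
tcp_pos: [0.4253, -0.1896, 0.05]
ee_rot: [178.6, 1.2, 59.7]
wrist_force: [-0.1, -0.7, 0.5]
finger_gap: 0.0601
t 13.4 tcp [ 0.4221 -0.1877  0.0461] rot [179.07   1.16  59.65] F [ 0.2  1.1 -0.4] gap 0.0599
cm tool [ 0.09 -0.09  1.01] z axis [ 0.004 -0.026 -1.   ] twist 0.001
```

```bash
python3 -m jog '[{"travel":[0,-0.1,1.1],"twist":0}]'; python3 hold.py 3 .4218 -.1867 .036
python3 -c "
from h import *
p=snap('scene','s11.png')
cv2.imwrite('pics/s11c.png',cv2.resize(p['img'][100:300,280:440],None,fx=3,fy=3))"
```

```text
clock: 13.48
tcp_pos: [0.4233, -0.1887, 0.0372]
ee_rot: [178.8, 1.2, 59.7]
wrist_force: [0.9, -0.4, 0.6]
finger_gap: 0.0601
t 13.6333 tcp [ 0.4203 -0.1868  0.0338] rot [179.22   1.16  59.66] F [ 0.4 -0.1 -0.4] gap 0.0601
cm tool [ 0.08  0.13 -0.22] z axis [ 0.001 -0.024 -1.   ] twist 0.001
```

View pics/s11c.png

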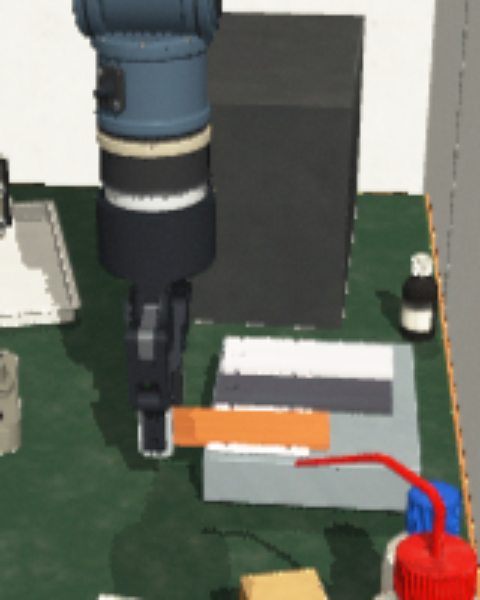

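```bash
python3 -m jog '[{"travel":[0,0.5,-0.1],"twist":0}]'; python3 hold.py 2 .4238 -.1886 .035
python3 -m jog '[{"travel":[0,0,0],"twist":0}]' 3.2 60; python3 hold.py 6 .4238 -.1886 .035
```

```text
clock: 13.77
tcp_pos: [0.4243, -0.1891, 0.0351]
ee_rot: [179.2, 1.2, 59.7]
wrist_force: [0.2, 0.2, 0.1]
finger_gap: 0.0601
t 13.8667 tcp [ 0.4259 -0.1901  0.0359] rot [179.08   1.17  59.65] F [-0.2 -0.1  0.9] gap 0.0602
cm tool [ 0.03 -0.26  0.08] z axis [ 0.004 -0.026 -1.   ] twist 0.001
clock: 13.95
tcp_pos: [0.4263, -0.1904, 0.0362]
ee_rot: [179.1, 1.2, 59.7]
wrist_force: [-0.4, -0.3, -0.4]
finger_gap: 0.0493
t 14.25 tcp [ 0.4264 -0.1905  0.0366] rot [179.     1.17  59.65] F [-0.9 -0.   3.4] gap 0.0383
cm tool [ 0.03 -0.32  0.15] z axis [ 0.005 -0.026 -1.   ] twist 0.001
```

```bash
python3 -c "
from h import *
p=snap('wrist','w12.png')"
```

```text
(no output)
```

View pics/w12.png

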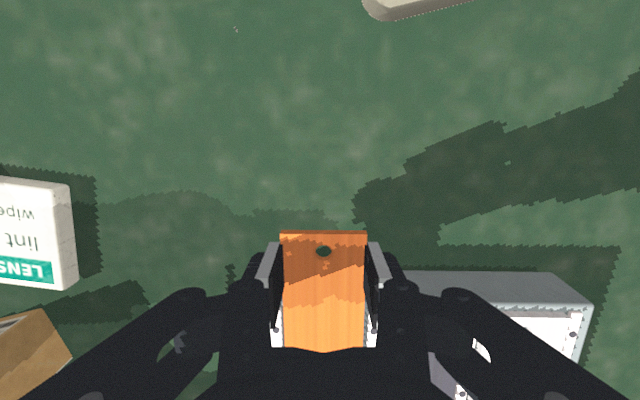

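```bash
python3 -m jog '[{"travel":[0,-0.8,0],"twist":0}]'; python3 hold.py 2 .424 -.187 .035
python3 -c "
from h import *
p=snap('scene','s13.png')
cv2.imwrite('pics/s13c.png',cv2.resize(p['img'][100:300,280:440],None,fx=3,fy=3))"
```

```text
clock: 14.38
tcp_pos: [0.4204, -0.1871, 0.0367]
ee_rot: [178.9, 1.2, 59.6]
wrist_force: [0.2, 0.3, 0.6]
finger_gap: 0.0379
t 14.4833 tcp [ 0.4185 -0.1858  0.0364] rot [179.07   1.17  59.66] F [-0.3  0.1  3.4] gap 0.038
cm tool [0.18 0.54 0.14] z axis [ 0.004 -0.026 -1.   ] twist 0.001
```

View pics/s13c.png

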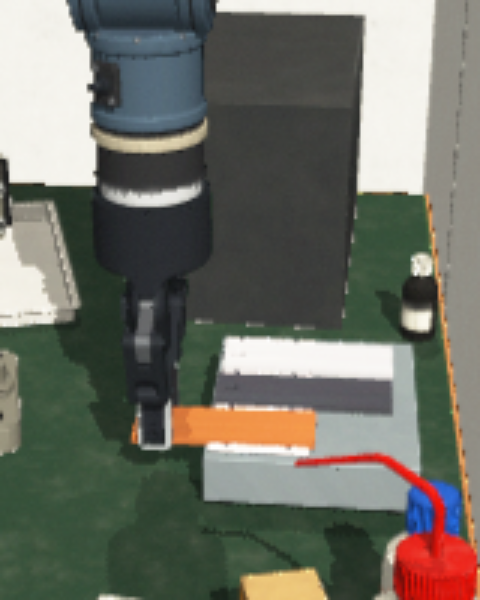

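```bash
python3 -m jog '[{"travel":[0,0,-1],"twist":0},{"travel":[0,0,-2],"twist":0},{"travel":[0,0,-2],"twist":0}]' 3.2 90; python3 hold.py 2 .424 -.187 .4
python3 -c "
from h import *
p=snap('wrist','w14.png');p=snap('scene','s14.png')
cv2.imwrite('pics/s14c.png',cv2.resize(p['img'][100:300,280:440],None,fx=3,fy=3))"
```

```text
clock: 14.78
tcp_pos: [0.4131, -0.1812, 0.0817]
ee_rot: [179.9, 1.1, 59.7]
wrist_force: [0.5, 0.4, -0.2]
finger_gap: 0.036
t 14.8833 tcp [ 0.4162 -0.1831  0.0852] rot [179.37   1.15  59.66] F [ 0.6 -0.3 -0.9] gap 0.0368
cm tool [ -0.58   1.21 -31.46] z axis [-0.001 -0.023 -1.   ] twist 0.001
```

View pics/s14c.png

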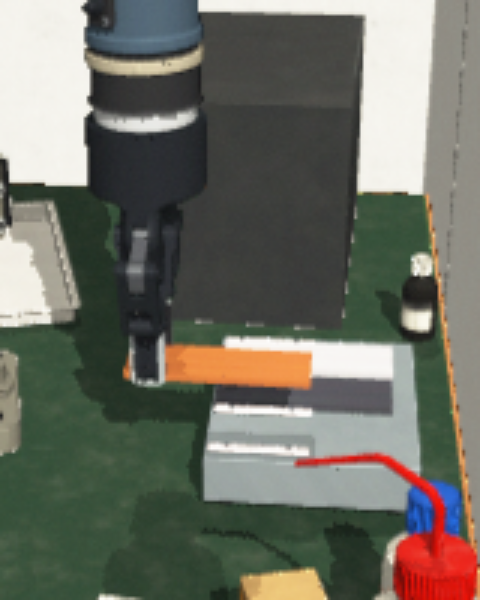

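```bash
python3 -m jog '[{"travel":[0,0,-2],"twist":0},{"travel":[0,0,-2.7],"twist":0},{"travel":[0,0,-2.7],"twist":0},{"travel":[0,0,-2.7],"twist":0},{"travel":[0,0,-2.7],"twist":0},{"travel":[0,0,-2.7],"twist":0},{"travel":[0,0,-2.7],"twist":0},{"travel":[0,0,-2.7],"twist":0},{"travel":[0,0,-2.7],"twist":0},{"travel":[0,0,-2.7],"twist":0},{"travel":[0,0,-2.5],"twist":0},{"travel":[0,0,-2.0],"twist":0},{"travel":[0,0,-1],"twist":0}]'; python3 hold.py 2 .4 .19 .4
python3 -c "
from h import *
p=snap('wrist','w15.png');p=snap('scene','s15.png')"
```

```text
clock: 16.07
tcp_pos: [0.4123, -0.1733, 0.3847]
ee_rot: [-177.4, 1.1, 59.7]
wrist_force: [-0.1, -0.1, -1.0]
finger_gap: 0.0367
t 16.1667 tcp [ 0.4125 -0.1735  0.3842] rot [-177.46    1.09   59.69] F [-0.7 -0.4 -1.6] gap 0.0365
cm tool [ 30.71 -19.51  -1.3 ] z axis [-0.048  0.006 -0.999] twist 0.001
```

View pics/w15.png

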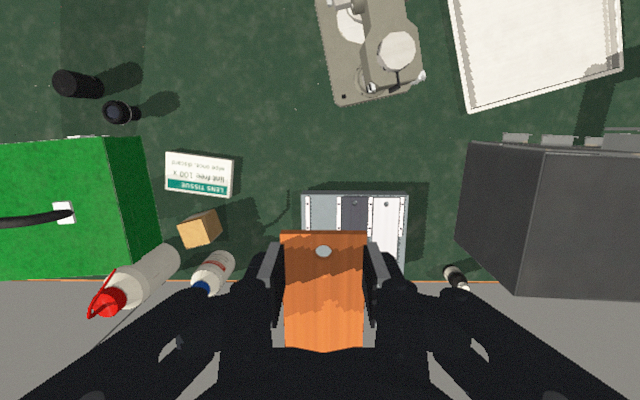

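View pics/s15.png

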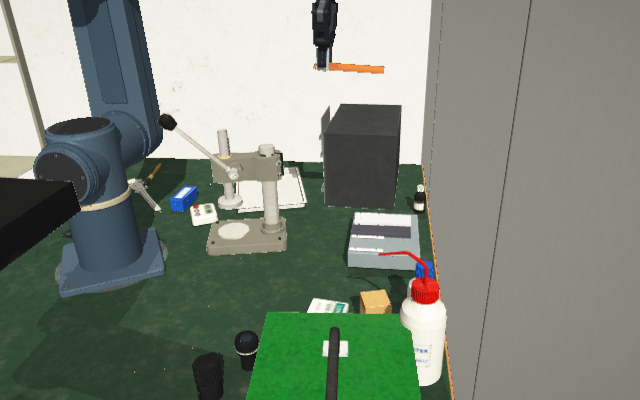

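```bash
python3 -m jog '[{"travel":[1,-0.7,-0.1],"twist":0},{"travel":[2,-1.2,-0.1],"twist":-0.02},{"travel":[2,-1.2,-0.1],"twist":-0.02},{"travel":[2,-1.2,-0.1],"twist":-0.02},{"travel":[2,-1.2,-0.1],"twist":-0.02},{"travel":[2,-1.2,-0.1],"twist":-0.02},{"travel":[2,-1.2,-0.1],"twist":-0.02},{"travel":[2,-1.2,-0.1],"twist":-0.02}]'; python3 hold.py 1 .358 .198 .38
```

```text
clock: 16.93
tcp_pos: [0.3943, 0.0109, 0.3777]
ee_rot: [-175.4, 0.7, 67.5]
wrist_force: [-0.5, 0.4, -0.5]
finger_gap: 0.0365
t 16.9833 tcp [0.3934 0.0147 0.3784] rot [-175.33    0.41   67.78] F [-2.5  2.3 -0.7] gap 0.0369
cm tool [ 15.63 -10.19   0.56] z axis [-0.078  0.024 -0.997] twist 0.143
```

```bash
python3 -m jog '[{"travel":[1.8,-1.1,0],"twist":-0.02},{"travel":[2,-1.3,0],"twist":-0.02},{"travel":[2,-1.3,0],"twist":-0.02},{"travel":[2,-1.3,0],"twist":-0.02},{"travel":[2,-1.3,0],"twist":-0.02},{"travel":[2,-1.3,0],"twist":-0.02},{"travel":[1,-0.7,0],"twist":0}]'; python3 hold.py 2 .358 .198 .06
python3 - <<'E'
from h import *
snap('scene','s16.png');p=snap('wrist','w16.png')
for r in bot.silhouettes('steel_tray',p)[:1]:
  c=max(cv2.findContours(r['pixels'].astype(np.uint8),0,2)[0],key=cv2.contourArea)
  print(r['p'],cv2.minAreaRect(np.array([ray(p,v[0],.014)[:2] for v in c],np.float32)*1000))
t=snap('top','t16.png')
E
```

```text
clock: 17.57
tcp_pos: [0.3475, 0.172, 0.3745]
ee_rot: [-174.2, 0.1, 75.0]
wrist_force: [-0.3, 0.2, -0.9]
finger_gap: 0.0365
t 17.6667 tcp [0.3476 0.1714 0.3745] rot [-1.7421e+02  1.5000e-01  7.5100e+01] F [-0.4 -0.  -0.4] gap 0.0366
cm tool [ 2.92  3.49 31.25] z axis [-0.098  0.023 -0.995] twist 0.27
0.72 ((397.93878173828125, 191.79881286621094), (236.21322631835938, 173.5573272705078), 75.01809692382812)
```

View pics/w16.png

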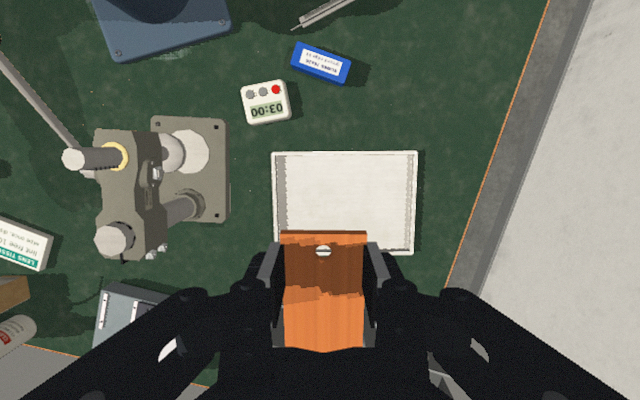

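View pics/t16.png

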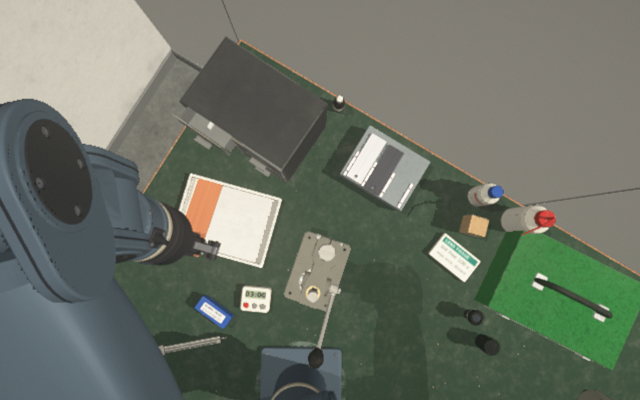

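```bash
python3 -m jog '[{"travel":[0.2,0.3,1.5],"twist":0},{"travel":[0.35,0.4,2.3],"twist":0},{"travel":[0.35,0.4,2.3],"twist":0},{"travel":[0.35,0.4,2.3],"twist":0},{"travel":[0.35,0.4,2.3],"twist":0},{"travel":[0.35,0.4,2.3],"twist":0},{"travel":[0.35,0.4,2.3],"twist":0},{"travel":[0.3,0.4,2.3],"twist":0},{"travel":[0.3,0.3,2.3],"twist":0},{"travel":[0,0,1.2],"twist":0}]'; python3 hold.py 2 .358 .2005 .05
```

```text
clock: 18.7
tcp_pos: [0.3768, 0.1845, 0.1546]
ee_rot: [-174.9, 0.1, 73.5]
wrist_force: [-0.8, 0.0, 0.3]
finger_gap: 0.0366
t 18.8 tcp [0.3756 0.1841 0.1547] rot [-1.7473e+02  1.4000e-01  7.3550e+01] F [-0.3  0.5 -0.3] gap 0.0364
cm tool [ 1.1  -1.18 10.62] z axis [-0.089  0.024 -0.996] twist 0.244
```

```bash
python3 -m jog '[{"travel":[0.1,-0.1,0.7],"twist":-0.003},{"travel":[0.1,-0.1,0.7],"twist":-0.003},{"travel":[0.1,-0.1,0.7],"twist":-0.003},{"travel":[0.1,-0.1,0.7],"twist":-0.003},{"travel":[0.1,-0.1,0.7],"twist":-0.003},{"travel":[0.1,-0.1,0.7],"twist":-0.003},{"travel":[0.1,-0.1,0.7],"twist":-0.003},{"travel":[0.1,-0.1,0.7],"twist":-0.003},{"travel":[0.1,-0.1,0.7],"twist":-0.003},{"travel":[0.1,-0.1,0.7],"twist":-0.003}]'; python3 hold.py 2 .358 .2005 .05
```

```text
clock: 19.63
tcp_pos: [0.3666, 0.1992, 0.0857]
ee_rot: [-175.3, -0.4, 75.2]
wrist_force: [-1.1, -0.3, -0.7]
finger_gap: 0.0366
t 19.7333 tcp [0.3653 0.1988 0.0847] rot [-175.16   -0.27   75.23] F [-0.5  0.2  0.3] gap 0.0368
cm tool [-0.04 -0.45  3.52] z axis [-0.08   0.026 -0.996] twist 0.273
```

```bash
python3 -c "
from h import *
p=snap('scene','s17.png')
cv2.imwrite('pics/s17c.png',cv2.resize(p['img'][60:240,180:400],None,fx=3,fy=3))"
```

```text
(no output)
```

View pics/s17c.png

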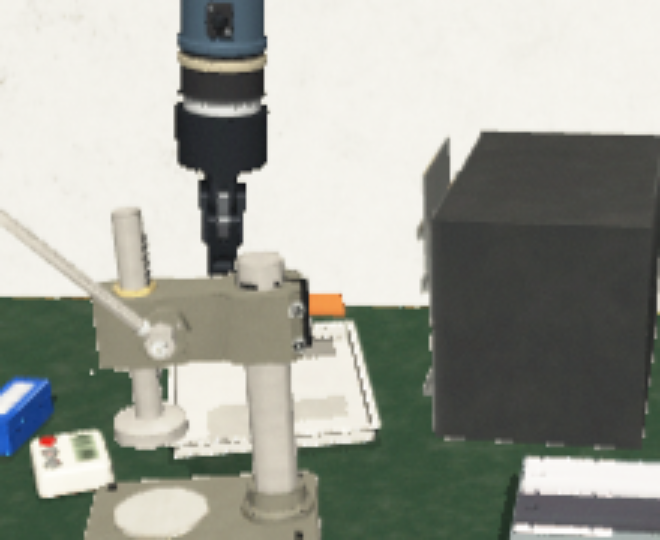

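```bash
python3 -m jog '[{"travel":[0,-0.1,0.7],"twist":0},{"travel":[0,-0.1,0.7],"twist":0},{"travel":[0,-0.1,0.7],"twist":0},{"travel":[0,-0.1,0.7],"twist":0},{"travel":[0,-0.1,0.7],"twist":0},{"travel":[0,-0.1,0.7],"twist":0},{"travel":[0,-0.1,0.7],"twist":0}]' 3.2 40; python3 hold.py 2 .358 .2005 .01
```

```text
clock: 20.37
tcp_pos: [0.3571, 0.2027, 0.0352]
ee_rot: [-175.5, -0.5, 75.2]
wrist_force: [0.7, 0.4, -1.7]
finger_gap: 0.0367
t 20.4667 tcp [0.3555 0.2022 0.0342] rot [-175.34   -0.37   75.18] F [-0.2  0.7 -0.2] gap 0.0366
cm tool [-0.12  0.48  2.39] z axis [-0.077  0.027 -0.997] twist 0.272
```

```bash
python3 -m jog '[{"travel":[0,0.2,0.7],"twist":0},{"travel":[0,0.2,0.7],"twist":0}]'; python3 hold.py 2 .358 .2005 .005
python3 -m jog '[{"travel":[0,0.1,0.6],"twist":0}]'; python3 hold.py 3 .358 .2005 .005
python3 -c "
from h import *
p=snap('wrist','w18.png')"
```

```text
clock: 20.63
tcp_pos: [0.3596, 0.2021, 0.0203]
ee_rot: [-175.5, -0.5, 75.2]
wrist_force: [-0.5, -0.3, -0.4]
finger_gap: 0.0369
t 20.7333 tcp [0.3589 0.2017 0.0195] rot [-175.39   -0.4    75.19] F [-0.6 -1.  -0.4] gap 0.0367
cm tool [-0.15  0.07  1.45] z axis [-0.076  0.027 -0.997] twist 0.272
clock: 20.82
tcp_pos: [0.3605, 0.202, 0.0142]
ee_rot: [-175.5, -0.5, 75.2]
wrist_force: [0.2, 0.0, -1.0]
finger_gap: 0.0367
t 20.9667 tcp [0.3589 0.2015 0.0129] rot [-175.33   -0.36   75.18] F [-0.4 -1.  -0.5] gap 0.0364
cm tool [-0.12  0.    0.79] z axis [-0.077  0.027 -0.997] twist 0.272
```

View pics/w18.png

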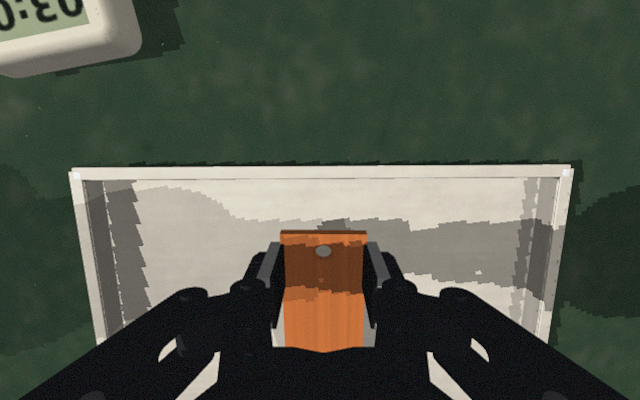

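```bash
for i in 1; do python3 -m jog '[{"travel":[0,0,0.4],"twist":0}]'; python3 hold.py 2 .358 .2005 .003; done
python3 -m jog '[{"travel":[0,0,0.4],"twist":0}]' 3.2 25; python3 hold.py 2 .358 .2005 .003
```

```text
clock: 21.1
tcp_pos: [0.3599, 0.202, 0.0101]
ee_rot: [-175.5, -0.5, 75.2]
wrist_force: [1.1, -0.1, -0.1]
finger_gap: 0.0366
t 21.2 tcp [0.3588 0.2016 0.009 ] rot [-175.36   -0.37   75.19] F [-0.5  0.4 -0.1] gap 0.0368
cm tool [-0.13 -0.    0.6 ] z axis [-0.077  0.027 -0.997] twist 0.272
clock: 21.28
tcp_pos: [0.3593, 0.202, 0.0058]
ee_rot: [-175.5, -0.4, 75.2]
wrist_force: [-1.2, 0.5, 2.2]
finger_gap: 0.0367
t 21.3833 tcp [0.359  0.2019 0.0052] rot [-175.43   -0.4    75.2 ] F [-0.5  0.1  2.9] gap 0.0367
cm tool [-0.16 -0.05  0.22] z axis [-0.075  0.027 -0.997] twist 0.272
```

```bash
python3 -m jog '[{"travel":[0,0,0.4],"twist":0}]' 3.2 20; python3 hold.py 2 .358 .2005 .003
python3 -m jog '[{"travel":[0,0,0.4],"twist":0}]'; python3 hold.py 2 .358 .2005 .003
python3 -c "
from h import *
p=snap('wrist','w19.png')"
```

```text
clock: 21.47
tcp_pos: [0.3597, 0.2023, 0.0023]
ee_rot: [-175.5, -0.5, 75.2]
wrist_force: [-2.5, -0.6, 4.7]
finger_gap: 0.0366
t 21.5667 tcp [0.3593 0.2021 0.0015] rot [-175.5    -0.43   75.19] F [ 0.1 -0.9  2.7] gap 0.0365
cm tool [-0.19 -0.1  -0.14] z axis [-0.074  0.027 -0.997] twist 0.272
clock: 21.65
tcp_pos: [0.3596, 0.2022, 0.0008]
ee_rot: [-175.5, -0.4, 75.2]
wrist_force: [-12.1, -4.7, 43.6]
finger_gap: 0.0368
t 21.75 tcp [0.3596 0.2022 0.001 ] rot [-175.55   -0.41   75.17] F [-6.9 -1.7 22.4] gap 0.0371
cm tool [-0.2  -0.12 -0.19] z axis [-0.073  0.027 -0.997] twist 0.272
```

View pics/w19.png

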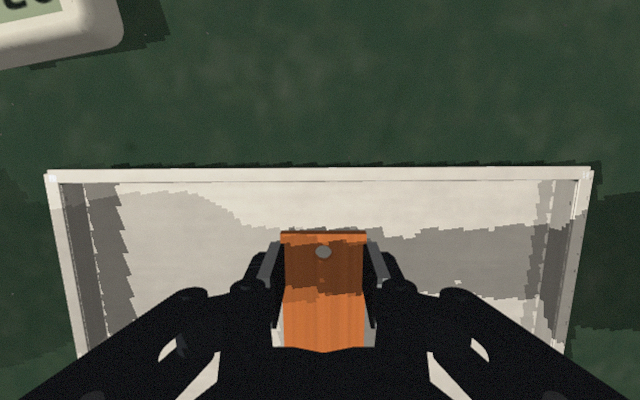

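```bash
python3 -m jog '[{"travel":[0,0,-0.1],"twist":0}]' 4.6; python3 hold.py 5 .358 .2005 .003
python3 -c "
from h import *
p=snap('wrist','w20.png')"
```

```text
clock: 21.88
tcp_pos: [0.3597, 0.2023, 0.003]
ee_rot: [-175.6, -0.4, 75.2]
wrist_force: [-0.2, -0.4, -0.5]
finger_gap: 0.0455
t 22.1333 tcp [0.3589 0.202  0.0012] rot [-175.48   -0.37   75.17] F [-0.5  0.2  0.6] gap 0.0462
cm tool [-0.17 -0.07 -0.18] z axis [-0.075  0.026 -0.997] twist 0.272
```

View pics/w20.png

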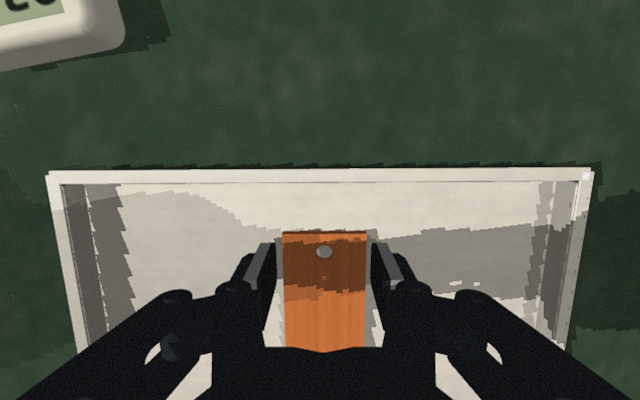

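```bash
python3 -m jog '[{"travel":[0,0,0],"twist":0}]' 6; python3 hold.py 3 .358 .2005 .2
python3 -m jog '[{"travel":[0,0,-1.5],"twist":0},{"travel":[0,0,-2],"twist":0},{"travel":[0,0,-2],"twist":0},{"travel":[0,0,-3],"twist":0},{"travel":[0,0,-3],"twist":0},{"travel":[0,0,-3],"twist":0},{"travel":[0,0,-3],"twist":0},{"travel":[0,-1.5,-3],"twist":0},{"travel":[0,-1.5,-3],"twist":0},{"travel":[0,-1,-2],"twist":0},{"travel":[0,0,0],"twist":0}]'
python3 - <<'E'
from h import *
p=snap('wrist','w21.png');snap('top','t21.png')
for q in('copper_coupon','steel_tray'):
  r=bot.silhouettes(q,p)
  if not r: continue
  c=max(cv2.findContours(r[0]['pixels'].astype(np.uint8),0,2)[0],key=cv2.contourArea)
  print(q,r[0]['p'],cv2.minAreaRect(np.array([ray(p,v[0],.007 if q[0]=='c' else .014)[:2] for v in c],np.float32)*1000))
E
```

```text
clock: 22.27
tcp_pos: [0.3584, 0.2018, 0.0004]
ee_rot: [-175.4, -0.3, 75.2]
wrist_force: [0.0, 0.1, 0.5]
finger_gap: 0.0565
t 22.4167 tcp [0.3583 0.2018 0.0005] rot [-175.41   -0.33   75.17] F [-0.1 -0.4 -0.1] gap 0.0605
cm tool [ -0.02  -1.6  -19.89] z axis [-0.076  0.026 -0.997] twist 0.272
clock: 23.33
tcp_pos: [0.3352, 0.2041, 0.2641]
ee_rot: [-174.7, 0.1, 75.1]
wrist_force: [0.5, 0.2, 0.6]
finger_gap: 0.0598
copper_coupon 0.9 ((403.1319580078125, 191.8788604736328), (39.59561538696289, 119.55348205566406), 75.59951782226562)
```

View pics/w21.png

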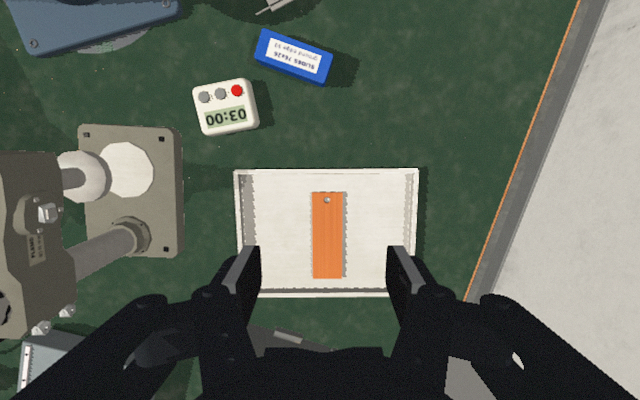

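View pics/t21.png

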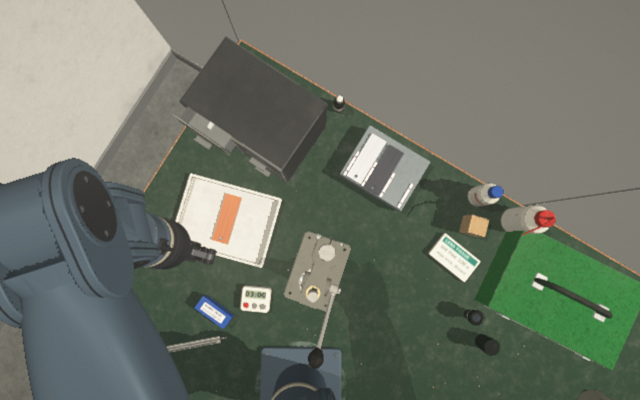

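The copper coupon lies flat in the tray (wrist view, columns 312–345, rows 192–278). The other two are still in their lanes (top view near 365,157 and 386,170). The arm is clear.

```bash
python3 -c "
from bench import bot
print(bot.close_job())"
```

```text
the job is handed in; nothing more can be done
None
```

The copper coupon is lying flat inside the stainless tray, and I handed the job in with the clock at about 23.4 s of the 58 s allowed.

- **Slide:** I pressed a shut fingertip on the coupon with about 3–11 N and dragged it along its lane. The tip slipped about 5 mm, so it stuck out about 39 mm past the front edge. After gripping it by its two long sides, I drew it out a further 8–9 mm, still flat on the rack.
- **Move and place:** I lifted it and carried it at about 0.38 m, between the cabinet and the press. I lowered it until it touched the tray floor and then let go.
- **Last checks:** The coupon measures 120 x 40 mm, centred at about (0.403, 0.192), within 5 mm of the tray centre measured earlier. The network did not find the tray in that last picture. The aluminium and black coupons were still in their lanes, and the gripper was clear of everything at z = 0.26 m.

**Off plan:**
- The tool drifted up to about 6° from vertical over the moves and was about 5° off when I set the coupon down. The far end therefore touched first and the coupon turned in the grip to lie flat.
- In the last lowering step the fingertips pressed the tray floor, and the wrist force briefly read about 44 N. That is below the 120 N wrist limit. I took it as fingertip contact, so the 40 N limit on the arm and gripper body should not apply, but I could not confirm that.

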